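Slide the jamb block to its mark and hold the hinge flap lined up for the pin

ROBOT

A 6-joint arm with a two-finger parallel gripper is mounted at the origin on a cart in front of the work surface, level with it; the furniture and walls round the work are solid. World frame = base frame: x ahead of the robot, y to its left, z up, the work surface at z = 0. Lengths are in m, angles in rad, forces in N, time in s.
With the tool pointing down it reaches from about 0.35 to 0.775 m from the base axis. Payload 5.5 kg.
Tool frame: the origin (TCP) lies between the finger pads; the fingertips stand 19 mm ahead of it and the grasp point (between the pads) is the TCP; z points along the fingers, y is the direction in which the jaws open and shut (so a half turn about z gives the same grasp; the last joint's range is limited). The gripper opens to 85 mm and grips with 20 to 120 N. Pads are 22 mm wide; open, the fingers measure 114 mm over their backs; the gripper's body (76 mm by 85 mm) begins 54 mm behind the grasp point. The pads swing forward as they close: fully open they stand 13 mm farther back than shut.
Start: joints at [-0.14, 0.313, 0.046, 1.304, 0, 1.431], TCP at [0.575, -0, 0.25] pointing down, gripper open.
Joint ranges: [-2.76, 2.76], [-0.86, 1.69], [-1.03, 1.26], [-2.2, 2.34], [-1.47, 1.5], [-3.14, 3.14]. Speed limits (rad/s): [2.57, 2.57, 3.14, 3.14, 3.14, 3.14].

INTERFACE

Orientations are given as a unit quaternion [w, x, y, z].
In Python, from workcell import get_state, cams, workorder gives the robot as it stands.
- The arm moves only by the tool play_rows, never from a script. Its argument "series" is text: rows parted by semicolons, each of 7 numbers parted by spaces: the opening in per cent of the stroke, from 0 (shut) to 100 (fully open), then the shift along the tool's x, y, z in cm, then the turn, a rotation vector about the tool's x, y, z in degrees. A call has 1 to 12 rows; each row shifts and turns the commanded pose from where the row before left it, along the tool's axes as they then stand; what a row does not reach is not made up. A row lasts 1/8 s, in which the tool goes at most 62.5 mm and 10.7 degrees, less where a joint would pass 70% of its speed; a pose out of reach is approached as far as the arm can. A call with a gripper value outside its range is refused whole. The fingers move at their own pace and stop on an object; "newtons" is the grip in N (left out, the last holds). Time passes only in rows, so rows that do not move let the fingers close. It gives the time, the measured TCP pose, the force and the opening at its end, in the units of the state.
- get_state(): the state, without advancing time (a new reading comes with each control period).
- cams.read_camera(name): name is "scene" or "side" or "wrist"; returns the picture (420x560x3 uint8, red, green, blue); there is no depth.
- cams.get_calibration(name): a dict with "fx", "fy", "cx", "cy" (pixels), "distortion" ([k1, k2, p1, p2, k3] as OpenCV has them; the pictures are not rectified), "rvec" (rotation vector, rad) and "tvec" (3), from world to camera coordinates, as OpenCV has them. Camera axes: x right, y down, z forward; pixel columns grow to the right and rows downward; lengths in m; the calibration is good to about 2 mm. A picture is of the moment at which its call begins: read the wrist's pose just before it. get_calibration takes no time and is no camera call; for the wrist camera it gives the pose at the moment of the call.
- workorder.hand_in(): hands the job in, once; it reports no verdict.
The state is a dict: "clock": time; "joint_pos": joint angles; "qvel": joint speeds; "tau": joint torques, N m; "tcp_pos": TCP position; "orientation": TCP orientation; "wrist_force": force on the tool from outside, world axes, zero at the start; "ft_torque": the same for the moment, N m; "finger_gap": finger opening in m.
Only numpy, scipy, OpenCV 4.12 (cv2) and the standard library are available. Lean on these libraries where they do the work, as an engineer would, in place of code of your own. Each camera call takes 0.05 s, during which the arm holds its last target.

TASK

Slide the wooden jamb block along the table, without lifting it, from the white outline to the green outline, so that its foot stands inside the green outline, and let go of it. Then pick up the loose hinge flap, lower its single knuckle between the two knuckles of the leaf on the block so that all the knuckle holes line up, ready for a pin to be pushed through, and keep the flap level. Finish while still holding the flap there in the gripper, not pressing hard and not letting go, and leave the pin, screw tray, screwdriver and solder reel alone.

Things in the scene. Friction and masses are not known exactly. Their poses are not given: they have to be found in the camera images.
- jamb_grip (a point): Grasp point of the jamb block: loose dark wooden block, 90 mm long (its x), 60 mm wide (its y), about 0.7 kg, brass hinge leaf on top. 50 mm above the foot, 12.5 mm behind (+x of) the foot's centre; here the sides are flat and 60 mm apart, wood up to 68 mm and brass up to 71 mm above the foot. Axes: x from the knuckles to the block's back, z up.
- jamb_foot (a point): Centre of the jamb block's 90 x 60 mm foot; axes as jamb_grip. It stands on the pale wooden table at the right, whose top is at z = -5 mm. The two knuckles lie in a rebate along the block's top front edge: its floor is 12 mm below the hinge axis (48 mm above the foot) and reaches 13 mm in front of the axis; its back wall is 12 mm behind the axis.
- jamb_hole (a point): Middle of the hinge axis of the leaf on the block, 32 mm in front of (-x of) the foot's centre, 60 mm above the foot; its y axis runs along the holes. Two brass knuckles (22 mm outside diameter, 13 mm long, 12 mm hole) stand 12.5 to 25.5 mm either side of this point, leaving a 25 mm gap open from above and from the front.
- flap_center (a point): Centre, half-way up, of the wooden part of the loose flap: pale wood, 70 mm long (its x), 50 mm wide (its y), 19 mm thick, 0.12 kg in all, lying flat on the dark desk (top at z = 0), with a 3 mm thick brass leaf 44 mm wide on top. Underside 9.5 mm below this point. Grasp it across its 50 mm width. Its x axis points to its knuckle, z up.
- flap_hole (a point): Hole centre of the flap's one brass knuckle (22 mm outside diameter, 20 mm long, 12 mm hole), 51 mm from flap_center along x, 1.5 mm higher; y axis along the hole. The wood ends 16 mm short of it. Matched, it is at jamb_hole, flap level in front of the block, both x axes alike; play 2.5 mm at each end, 1 mm to the rebate's floor and back wall.
- green_mark: Green painted outline on the pale table, flat (no step), inside 106 x 76 mm, the line 6 mm wide; origin at its centre, x the long side. The block's destination, its knuckles to the outline's -x side (towards the robot). It may be the left or the right one of the two outlines.
- white_mark: White painted outline of the same size, where the jamb block stands at the start.
- hinge_pin_center (a point): Bystander: steel hinge pin, 8 mm thick, 71 mm long with a small head, lying on the pale table; this is its middle.
- screw_tray: Bystander: dark open tray 60 x 90 x 16 mm with small screws; origin under its centre.
- driver_yellow: Bystander: yellow-handled screwdriver 180 mm long lying along its y; origin under its centre.
- solder_spool: Bystander: reel of solder, 52 mm across, 35 mm high; origin under its centre.
There are look-alikes about, which are no part of the job. Of the things that look like the part that bears jamb_grip, the smaller one is meant.

How it is judged:
By the outcome, as a careful person would: the job done as asked, in the order asked, and still so for the second after the job is handed in, while the arm keeps its last pose, push and grip.
It also fails if it takes over 64 s, if anything falls off the work surface, if the arm or the gripper's body presses on something with over 40 N, if the wrist force passes 120 N, or if a joint passes its speed limit or range.

## Working session

There is one attempt and no reset: what is moved stays moved. The work goes in short steps, Python scripts to look and compute and a tool call to move; the robot and the scene stay as the last step left them, time stands still between calls to the robot, and variables do not carry over. Pictures are saved under pics/ and viewed, and the job is handed in when it is done.

Besides the shell and the picture viewer there is one more tool, called after "Emit:" as name(argument=value, ...), one argument or row to a line, values as JSON. play_rows: Moves the arm, as the interface text tells. Its arguments: {"type":"object","properties":{"series":{"type":"string"},"newtons":{"type":"number"}},"required":["series"]}

```bash
ls; mkdir -p pics; python3 - <<'E'
from workcell import get_state, cams, workorder
import cv2
print(get_state())
for n in ["scene","side","wrist"]:
    c=cams.get_calibration(n); print(n,c)
    im=cams.read_camera(n); cv2.imwrite(f"pics/{n}0.png",im[:,:,::-1])
E
```

```text
pics
{'clock': 0.0, 'joint_pos': array([-1.39602983e-01,  3.14006314e-01,  4.49182996e-02,  1.30360594e+00,
        2.41671315e-05,  1.43120178e+00]), 'qvel': array([ 1.24540916e-03,  2.92521187e-04,  1.26957154e-04, -3.96310336e-04,
        1.05162056e-04,  9.57183536e-05]), 'tau': array([-2.90074182e-03, -4.80629075e+01,  2.98531097e+01,  1.95313990e-02,
       -3.83516899e-04, -4.27451073e-05]), 'tcp_pos': array([5.74493216e-01, 6.67306064e-05, 2.49380679e-01]), 'orientation': array([-7.65012912e-04,  7.07109452e-01,  7.07103473e-01, -5.61381080e-04]), 'wrist_force': array([ 0.10298498,  0.08564373, -0.49825117]), 'ft_torque': array([ 0.00414913, -0.02560317,  0.04897597]), 'finger_gap': 0.08501357961347444}
scene {'fx': 515.9840401638972, 'fy': 515.9840401638972, 'cx': 287.34028274073927, 'cy': 211.47870341601006, 'distortion': array([0.03087498, 0.        , 0.        , 0.        , 0.        ]), 'rvec': array([ 2.12673786, -1.24446261,  0.45353812]), 'tvec': array([-0.39729244,  0.3067122 ,  1.32554377])}
side {'fx': 470.0249931199747, 'fy': 470.0249931199747, 'cx': 282.0240763266146, 'cy': 212.4077282756524, 'distortion': array([-0.13175182,  0.        ,  0.        ,  0.        ,  0.        ]), 'rvec': array([ 2.22637893, -0.17983876,  0.12090492]), 'tvec': array([-0.53133228, -0.03078037,  1.31604094])}
wrist {'fx': 293.09397699844527, 'fy': 293.09397699844527, 'cx': 277.8343897504539, 'cy': 209.97444262715865, 'distortion': array([-0.05341701,  0.        ,  0.        ,  0.        ,  0.        ]), 'rvec': array([-2.86378930e+00, -2.22681275e-04,  2.79496427e-03]), 'tvec': array([-0.5742892 , -0.03628127,  0.37871591])}
```

View pics/scene0.png

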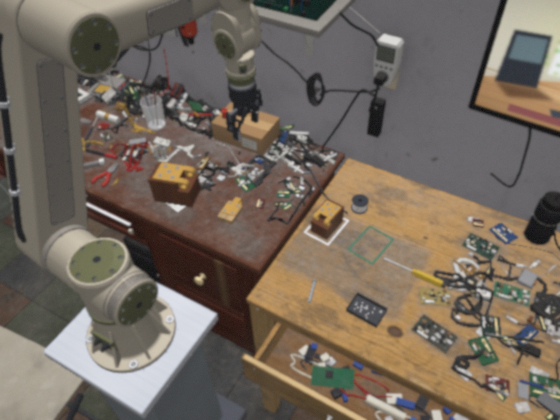

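View pics/side0.png

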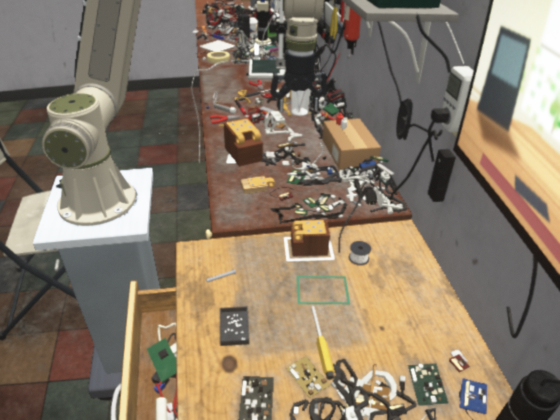

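View pics/wrist0.png

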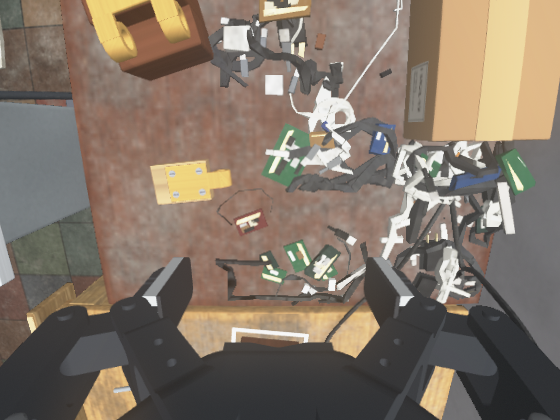

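The block is at scene (326,222) and side (311,238), inside the white outline. The big block on the desk, scene (175,183), is the look-alike. The flap is at wrist (190,182), and the green outline is at scene (373,244) and side (323,290). I'll enlarge these next.

```bash
cat > h.py <<'E'
import numpy as np, cv2
from workcell import get_state, cams, workorder
def cal(n):
    c=cams.get_calibration(n)
    K=np.array([[c['fx'],0,c['cx']],[0,c['fy'],c['cy']],[0,0,1]]);R=cv2.Rodrigues(np.array(c['rvec']))[0]
    return K,np.array(c['distortion']),R,np.array(c['tvec'])
def ray(C,uv):
    K,D,R,t=C
    n=cv2.undistortPoints(np.array(uv,float).reshape(-1,1,2),K,D).reshape(-1,2)
    d=np.c_[n,np.ones(len(n))]@R
    return -R.T@t,d
def onz(C,uv,z):
    o,d=ray(C,uv); return o+d*((z-o[2])/d[:,2])[:,None]
def proj(C,P):
    K,D,R,t=C
    return cv2.projectPoints(np.array(P,float).reshape(-1,1,3),cv2.Rodrigues(R)[0],t,K,D)[0].reshape(-1,2)
def tri(Cs,uvs):
    A=np.zeros((3,3));b=np.zeros(3)
    for C,uv in zip(Cs,uvs):
        o,d=ray(C,[uv]);d=d[0]/np.linalg.norm(d);M=np.eye(3)-np.outer(d,d);A+=M;b+=M@o
    return np.linalg.solve(A,b)
def crop(im,x0,y0,x1,y1,s,fn):
    cv2.imwrite(fn,cv2.resize(im[y0:y1,x0:x1],None,fx=s,fy=s,interpolation=cv2.INTER_CUBIC))
E
python3 - <<'E'
from h import *
s=cv2.imread('pics/scene0.png');d=cv2.imread('pics/side0.png');w=cv2.imread('pics/wrist0.png')
crop(s,290,180,410,280,6,'pics/s_c.png');crop(d,230,210,370,310,5,'pics/d_c.png');crop(w,140,140,260,220,6,'pics/w_c.png')
E
```

```text
(no output)
```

View pics/s_c.png

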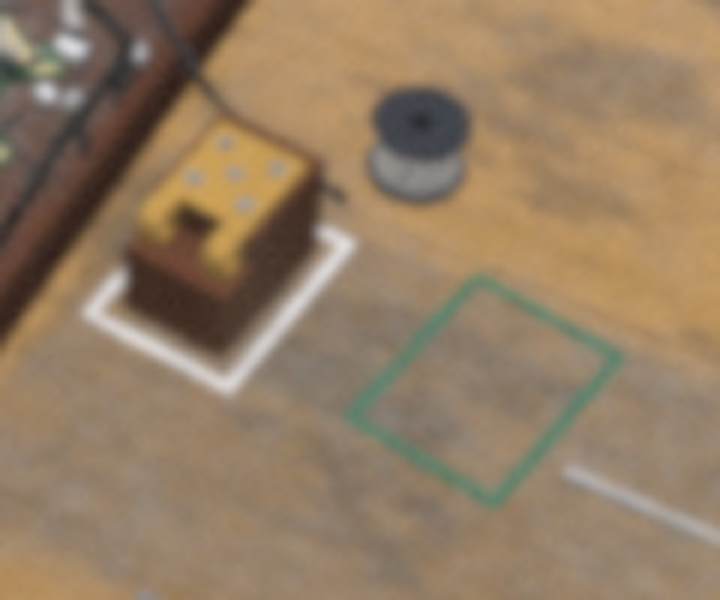

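View pics/d_c.png

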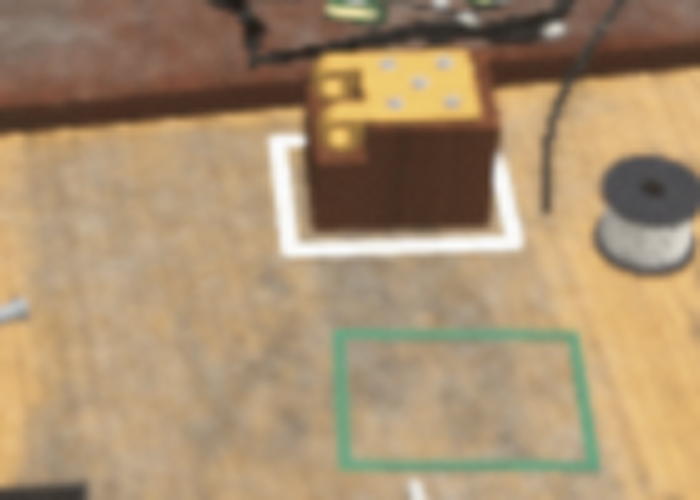

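View pics/w_c.png

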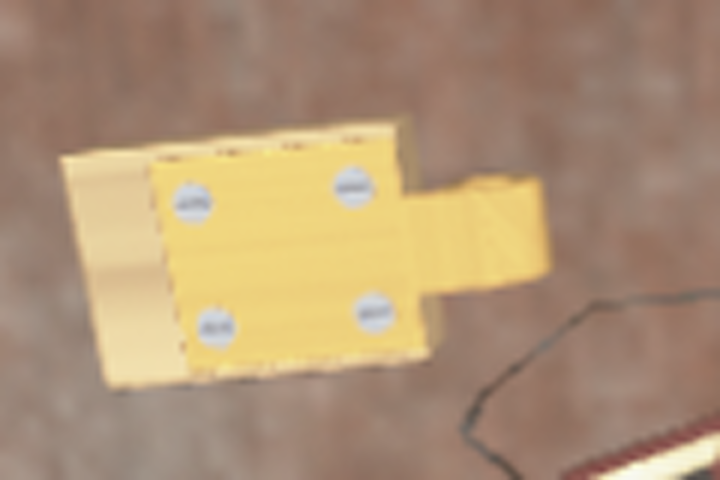

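The crops confirm it. The small block in the white outline carries a five-screw leaf with two knuckles, and there is one flap with a single knuckle. Only one green outline is visible. Next I'll measure them.

```bash
python3 - <<'E'
from h import *
ims={n:cv2.imread(f'pics/{n}0.png') for n in ['scene','side']}
C={n:cal(n) for n in ims}
roi={'scene':(340,215,400,270),'side':(285,265,360,312)}
for n,im in ims.items():
    x0,y0,x1,y1=roi[n]
    b,g,r=[im[:,:,i].astype(int) for i in range(3)]
    m=(g-r>12)
    M=np.zeros(m.shape,np.uint8);M[y0:y1,x0:x1]=m[y0:y1,x0:x1]*1
    v,u=np.nonzero(M);P=onz(C[n],np.c_[u,v],-.005)[:,:2]
    rc=cv2.minAreaRect((P*1000).astype(np.float32));print(n,len(u),'green',rc)
# white outline corners (outer) from crops
sw=np.array([[83,312],[228,393],[355,240]])/6+[290,180]
dw=np.array([[287,255],[523,247],[268,137]])/5+[230,210]
print(onz(C['scene'],sw,-.005)*1000);print(onz(C['side'],dw,-.005)*1000)
# block foot corners: scene front-right foot, side: front-right foot, back-right foot
sb=np.array([[222,355],[130,305]])/6+[290,180]
db=np.array([[315,230],[490,222]])/5+[230,210]
print('foot s',onz(C['scene'],sb,-.005)*1000);print('foot d',onz(C['side'],db,-.005)*1000)
# top: wood edges z=.063 ; brass corner
st=np.array([[325,163],[228,118]])/6+[290,180]
dt=np.array([[497,127],[488,55]])/5+[230,210]
print('top s',onz(C['scene'],st,.063)*1000);print('top d',onz(C['side'],dt,.063)*1000)
E
```

```text
scene 194 green ((558.790283203125, -416.92401123046875), (88.11532592773438, 116.89048767089844), 80.45244598388672)
side 329 green ((560.8433837890625, -416.08624267578125), (84.78573608398438, 118.05072021484375), 80.9758529663086)
[[ 505.0272468  -225.85485648   -5.        ]
 [ 494.24070084 -311.86724291   -5.        ]
 [ 613.10677705 -323.89814954   -5.        ]]
[[ 498.58304633 -311.90642282   -5.        ]
 [ 615.30256654 -323.81703635   -5.        ]
 [ 504.7956553  -223.41483857   -5.        ]]
foot s [[ 513.95223618 -298.66033214   -5.        ]
 [ 520.31198407 -244.20208683   -5.        ]]
foot d [[ 515.60154591 -296.33592395   -5.        ]
 [ 603.52606354 -303.67752186   -5.        ]]
top s [[ 595.48965473 -310.7270722    63.        ]
 [ 599.64710993 -255.72080196   63.        ]]
top d [[ 599.58480523 -309.3454178    63.        ]
 [ 608.92898559 -255.01935612   63.        ]]
```

```bash
python3 - <<'E'
from h import *
w=cv2.imread('pics/wrist0.png');C=cal('wrist')
def f(p): return np.array(p,float)/6+[140,140]
scr=f([[193,203],[353,187],[375,312],[217,328]])
print('screws z22',onz(C,scr,.022)*1000, )
print('wood top corners z19',onz(C,f([[62,158],[107,388],[430,357],[395,123]]),.019)*1000)
print('knuckle end z22',onz(C,f([[543,180],[551,270]]),.011)*1000)
o,d=ray(C,[[0,0]]);print(o)
E
```

```text
screws z22 [[446.23253775  14.30535434  22.        ]
 [479.12862421  17.40881996  22.        ]
 [481.83271383  -8.30650358  22.        ]
 [448.7532976  -11.61824735  22.        ]]
wood top corners z19 [[418.94016016  23.18631992  19.        ]
 [422.95941605 -25.19712508  19.        ]
 [491.8893499  -18.5487466   19.        ]
 [487.71151483  29.8415961   19.        ]]
knuckle end z22 [[515.74896419  17.13097126  11.        ]
 [516.62453707  -1.77204901  11.        ]]
[0.57506099 0.06889794 0.37314604]
```

```bash
python3 - <<'E'
from h import *
C={n:cal(n) for n in ['scene','side']}
for n,pts,off,s in [('scene',[[480,275],[622,355],[494,505],[350,416]],[290,180],6),('side',[[575,333],[598,467],[344,470],[336,331]],[230,210],5)]:
    P=onz(C[n],np.array(pts)/s+off,-.005)*1000
    print(n,P[:,:2].round(1),P[:,:2].mean(0)); 
    for a,b in ((3,0),(2,1)) if n=='side' else ((3,0),(2,1)):
        v=P[b]-P[a];print(np.linalg.norm(v),np.degrees(np.arctan2(v[1],v[0])))
    for a,b in ((1,0),(2,3)):
        v=P[b]-P[a];print(np.linalg.norm(v),np.degrees(np.arctan2(v[1],v[0]))-90)
ss=proj(C['scene'],[[.575,-.272,.066],[.56,-.4165,-.005]]);print(ss)
# spool, driver tip
print(onz(C['side'],[[360,258],[313,307]],-.005)*1000, onz(C['scene'],[[360,210],[384,258]],-.005)*1000)
E
```

```text
scene [[ 622.2 -388.4]
 [ 608.4 -469.6]
 [ 495.1 -451.1]
 [ 510.1 -369.6]] [ 558.95219339 -419.68970484]
113.64935074650188 -9.541245363366956
114.88183067643534 -9.229318915974128
82.29256073023076 -9.616950033282379
82.92873793793554 -10.466758315239147
side [[ 624.7 -385.3]
 [ 612.  -468.3]
 [ 498.7 -452.1]
 [ 512.2 -366.5]] [ 561.91113585 -418.06439852]
114.05460659553856 -9.474330783339147
114.47890118557163 -8.180838478343462
83.99022578291003 -8.659944901483826
86.56964747803148 -8.945740005839724
[[329.22504839 206.30282559]
 [370.27236325 243.63945798]]
[[ 679.71153072 -328.64396227   -5.        ]
 [ 528.19676973 -465.54899076   -5.        ]] [[ 666.26214053 -335.71722877   -5.        ]
 [ 531.01179659 -471.43346703   -5.        ]]
```

Emit:
play_rows(
  series="100 -5.44 0 1 0 0 0;100 -5.44 0 1 0 0 0;100 -5.44 0 1 0 0 0;100 -5.44 0 1 0 0 0;100 -5.44 0 1 0 0 0;100 0 0 0 0 0 -10.5;100 0 0 0 0 0 -10.5;100 0 0 0 0 0 -10.5;100 0 0 0 0 0 -10.5;100 0 0 0 0 0 -10.5;100 0 0 0 0 0 -10.5;100 0 0 0 0 0 -10.5",
)

```text
clock: 1.65
tcp_pos: [0.5748, -0.2719, 0.1998]
orientation: [-0.0, 0.141, 0.99, 0.0]
wrist_force: [-0.3, 0.3, 0.8]
finger_gap: 0.0854
```

Emit:
play_rows(
  series="100 0 0 0 0 0 -10.5;100 0 0 0 0 0 0;100 0 0 0 0 0 0",
)

```text
clock: 2.02
tcp_pos: [0.5749, -0.2719, 0.2001]
orientation: [-0.0, 0.054, 0.999, 0.0]
wrist_force: [-0.0, 0.6, 0.2]
finger_gap: 0.0852
```

```bash
python3 - <<'E'
from h import *
s=get_state();print(s['clock'],s['tcp_pos'],s['orientation'],s['joint_pos'],s['wrist_force'])
from scipy.spatial.transform import Rotation as R
q=s['orientation'];m=R.from_quat([*q[1:],q[0]]).as_matrix();print(m.round(3))
C=cal('wrist');im=cams.read_camera('wrist');cv2.imwrite('pics/w1.png',im[:,:,::-1]);np.savez('c1.npz',*C)
E
```

```text
2.025 [ 0.57493999 -0.27193285  0.20006304] [-1.68385820e-04  5.38305412e-02  9.98550063e-01  1.26219375e-04] [-5.67938921e-01  4.49668304e-01  1.23864835e-01  1.24541023e+00
  5.42068652e-05 -4.60225784e-01] [-0.02889466  0.62895173  0.18435312]
[[-0.994  0.108 -0.   ]
 [ 0.108  0.994  0.   ]
 [ 0.     0.    -1.   ]]
```

View pics/w1.png

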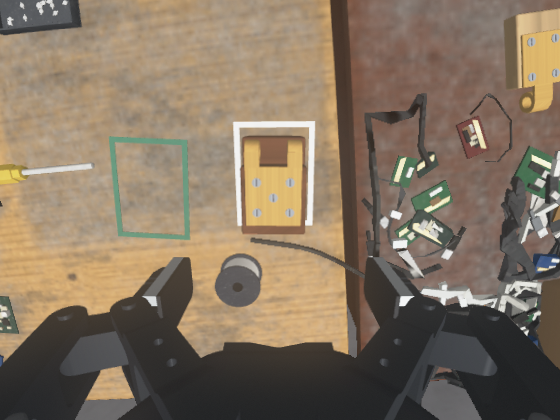

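The wrist view shows the block's back edge at about y=232 (x 242 to 305), its knuckles towards the robot at y≈140, and the green outline spanning (110,137) to (190,240). Now I'll refine those positions.

```bash
python3 - <<'E'
from h import *
C=cal('wrist');im=cv2.imread('pics/w1.png')
crop(im,225,110,325,245,4.4,'pics/w1c.png')
b,g,r=[im[:,:,i].astype(int) for i in range(3)]
m=(g-r>12);M=np.zeros(m.shape,bool);M[125:250,100:200]=m[125:250,100:200]
v,u=np.nonzero(M);P=onz(C,np.c_[u,v],-.005)[:,:2]
print(cv2.minAreaRect((P*1000).astype(np.float32)))
print('tcp px',proj(C,[[.575,-.272,.2],[.5747,-.2723,.066]]))
E
```

```text
((559.3032836914062, -419.2720642089844), (88.4882583618164, 118.37572479248047), 80.76915740966797)
tcp px [[279.31087467 279.39495039]
 [278.21045267 205.35560868]]
```

View pics/w1c.png

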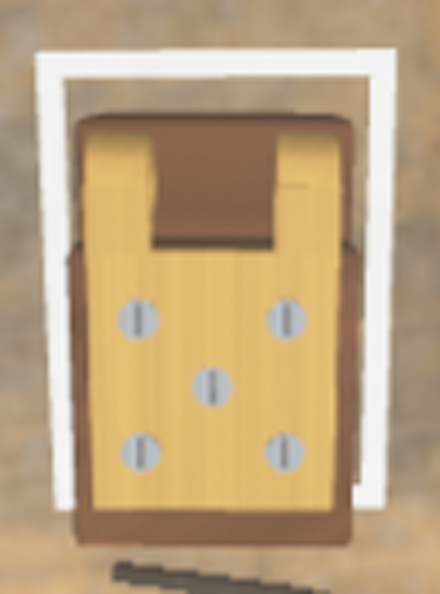

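```bash
python3 - <<'E'
from h import *
C=cal('wrist')
f=lambda p:np.array(p,float)/4.4+[225,110]
P=onz(C,f([[75,543],[350,541],[69,252],[358,250]]),.063)*1000;print(P)
for a,b in((0,1),(2,3),(0,2),(1,3)):
    v=P[b]-P[a];print(np.linalg.norm(v),np.degrees(np.arctan2(v[1],v[0])))
S=onz(C,f([[139,318],[287,318],[213,386],[141,451],[285,451]]),.066)*1000;print(S)
E
```

```text
[[ 599.18239222 -309.38435949   63.        ]
 [ 605.0590656  -250.47803871   63.        ]
 [ 537.044641   -301.83352488   63.        ]
 [ 542.91043155 -243.71134395   63.        ]]
59.198732401056134 84.3028498069633
58.41742389642168 84.23712377914683
62.59484986819367 173.07152047084082
62.51592494828943 173.7861574923609
[[ 551.46943483 -289.17743814   66.        ]
 [ 554.68240146 -259.38683394   66.        ]
 [ 567.14113497 -275.85188233   66.        ]
 [ 579.36175425 -292.31285767   66.        ]
 [ 582.57401553 -262.48695004   66.        ]]
```

Emit:
play_rows(
  series="100 0.3 -0.4 4 0 0 0;100 0 0 4 0 0 0;100 0 0 4 0 0 0;100 0 0 2.5 0 0 0;100 0 0 1.2 0 0 0;100 0 0 0 0 0 0",
  newtons=40,
)

```text
clock: 2.82
tcp_pos: [0.5713, -0.2755, 0.0428]
orientation: [-0.001, 0.053, 0.999, 0.0]
wrist_force: [0.4, 0.6, -0.5]
finger_gap: 0.085
```

Emit:
play_rows(
  series="60 0 0 0 0 0 0;60 0 0 0 0 0 0;60 0 0 0 0 0 0;60 0 0 0 0 0 0",
)

```text
clock: 3.32
tcp_pos: [0.5727, -0.2763, 0.0451]
orientation: [0.001, 0.052, 0.999, -0.001]
wrist_force: [-0.4, -0.6, 5.6]
finger_gap: 0.0597
```

Emit:
play_rows(
  series="60 -0.07 -0.6 0 0 0 0;60 -0.14 -1.25 0 0 0 0;60 -0.14 -1.25 0 0 0 0;60 -0.14 -1.25 0 0 0 0;60 -0.14 -1.25 0 0 0 0;60 -0.15 -1.3 0 0 0 0;60 -0.15 -1.3 0 0 0 0;60 -0.15 -1.3 0 0 0 0;60 -0.15 -1.3 0 0 0 0;60 -0.15 -1.3 0 0 0 0;60 -0.15 -1.3 0 0 0 0;60 -0.14 -1 0 0 0 0",
)

```text
clock: 4.82
tcp_pos: [0.5739, -0.4178, 0.0451]
orientation: [0.001, 0.051, 0.999, 0.002]
wrist_force: [-0.2, 11.0, 12.0]
finger_gap: 0.0594
```

Emit:
play_rows(
  series="60 0 0 0 0 0 1;60 0 0 0 0 0 1;60 0 0 0 0 0 1;60 0 0 0 0 0 0",
)

```text
clock: 5.32
tcp_pos: [0.5744, -0.4207, 0.0451]
orientation: [0.001, 0.078, 0.997, -0.0]
wrist_force: [1.4, 1.3, 5.1]
finger_gap: 0.0596
```

```bash
python3 - <<'E'
from h import *
s=get_state();print(s['clock'],s['tcp_pos'],s['orientation'],s['wrist_force'],s['finger_gap'])
for n in ['side','scene']:
    im=cams.read_camera(n)[:,:,::-1].copy();cv2.imwrite(f'pics/{n}2.png',im)
a=cv2.resize(cv2.imread('pics/side2.png')[230:320,260:370],None,fx=4,fy=4,interpolation=2)
b=cv2.resize(cv2.imread('pics/scene2.png')[190:280,320:420],None,fx=3.5,fy=4,interpolation=2)
cv2.imwrite('pics/m2.png',np.hstack([a,b]))
E
```

```text
5.325 [ 0.57443604 -0.42067293  0.04505377] [ 1.44636773e-03  7.83237325e-02  9.96926848e-01 -4.02058516e-04] [1.35479905 1.26134689 5.08732233] 0.05963945620110402
```

View pics/m2.png

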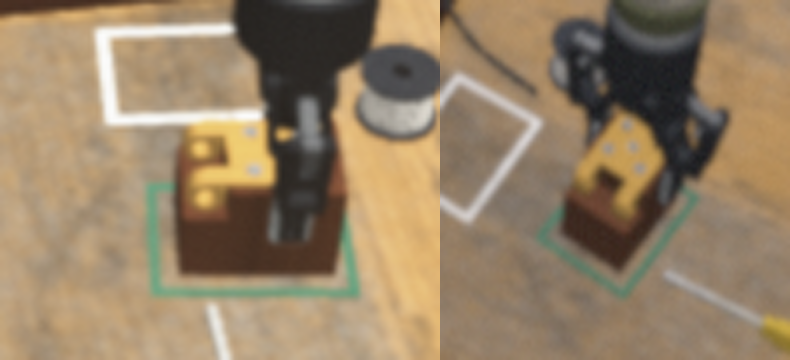

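```bash
python3 - <<'E'
from h import *
C={n:cal(n) for n in ['scene','side']}
a=-9.2*np.pi/180;ex=np.array([np.cos(a),np.sin(a)]);ey=np.array([-ex[1],ex[0]]);g=np.array([560,-418.5])
def rep(n,p):
    P=onz(C[n],p,-.005)[:,:2]*1000;print(n,[( (x-g)@ex,(x-g)@ey) for x in P])
rep('side',np.array([[180,273],[337,272],[158,294],[356,294]])/4+[260,230])
rep('scene',(np.array([[618,271],[564,238],[624,292],[542,238]])-[440,0])/[3.5,4]+[320,190])
im=cv2.imread('pics/scene2.png');crop(im,340,215,400,275,9,'pics/sc2z.png')
im=cv2.imread('pics/side2.png');crop(im,290,270,355,310,11,'pics/sd2z.png')
E
```

```text
side [(np.float64(-40.40749761369988), np.float64(-25.75075912762039)), (np.float64(49.041053723319), np.float64(-24.71941276218545)), (np.float64(-53.495077664762746), np.float64(-41.44251308387667)), (np.float64(57.944960396859194), np.float64(-41.17933603092178))]
scene [(np.float64(-42.46103477775843), np.float64(-27.139698355725187)), (np.float64(-44.91436034071551), np.float64(23.867145618880162)), (np.float64(-55.04818008718748), np.float64(-40.942480735301366)), (np.float64(-56.11822445136318), np.float64(38.11646096906993))]
```

View pics/sc2z.png

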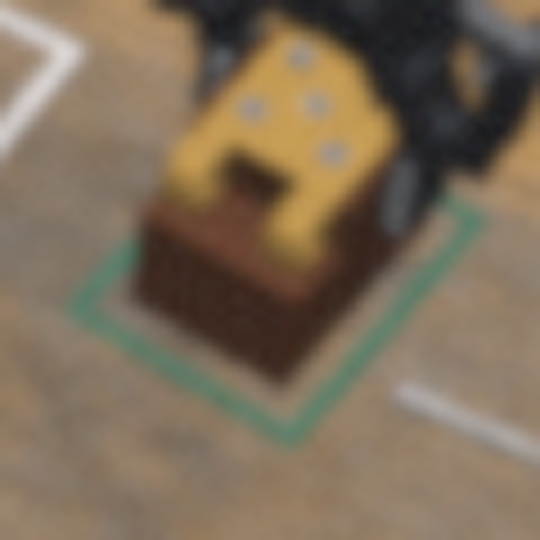

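View pics/sd2z.png

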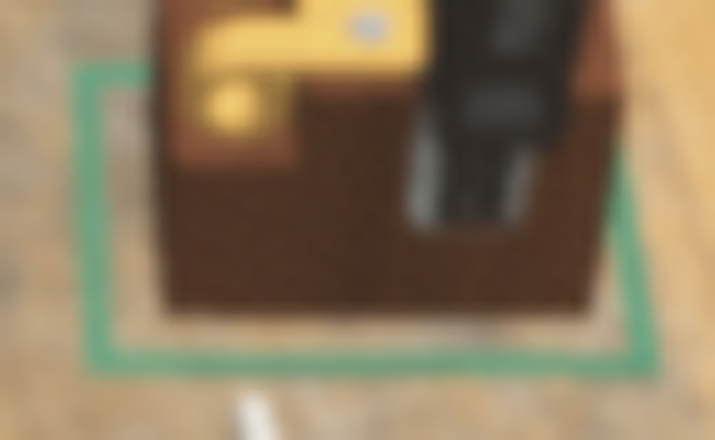

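The foot sits inside the green outline on all visible sides, with margins of about 6 to 9 mm, so I'm releasing it.

Emit:
play_rows(
  series="100 0 0 0 0 0 0;100 0 0 0 0 0 0;100 0 0 0 0 0 0;100 0 0 -2 0 0 0;100 0 0 -5 0 0 0;100 0 0 -5 0 0 0;100 0 0 -5 0 0 0;100 0 0 0 0 0 0",
)

```text
clock: 6.42
tcp_pos: [0.575, -0.4224, 0.2192]
orientation: [0.004, 0.079, 0.997, -0.003]
wrist_force: [0.6, -0.6, -0.5]
finger_gap: 0.0855
```

```bash
python3 - <<'E'
from h import *
s=get_state();print(s['clock'],s['tcp_pos'],s['orientation'],s['wrist_force'])
C=cal('wrist');im=cams.read_camera('wrist');cv2.imwrite('pics/w3.png',im[:,:,::-1]);np.savez('c3.npz',K=C[0],D=C[1],R=C[2],t=C[3])
crop(im[:,:,::-1],220,100,340,250,4,'pics/w3c.png')
E
```

```text
6.425 [ 0.57497066 -0.42239945  0.21918033] [ 0.0037977   0.07851801  0.99690095 -0.0029983 ] [ 0.59960611 -0.55955134 -0.50694233]
```

View pics/w3c.png

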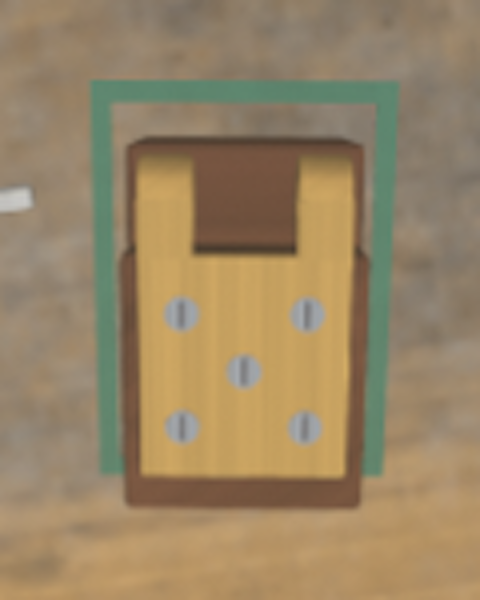

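```bash
cat > m3.py <<'E'
from h import *
c=np.load('c3.npz');C=(c['K'],c['D'],c['R'],c['t'])
f=lambda p:np.array(p,float)/4+[220,100]
P=onz(C,f([[125,506],[360,507],[121,255],[369,262]]),.063)*1000;print(P.round(1))
for a,b in((0,1),(2,3),(2,0),(3,1)):
    v=P[b]-P[a];print(np.linalg.norm(v),np.degrees(np.arctan2(v[1],v[0])))
S=onz(C,f([[181,314],[307,314],[244,370.5],[182,427],[305,427]]),.066)*1000;print('screws',S.round(1))
G=onz(C,f([[193,253],[297,253]]),.066)*1000;print('leaf edge at gap ~',G.round(1))
E2=onz(C,f([[91,81],[398,83]]),-.005)*1000;print('green front corners',E2.round(1))
F=onz(C,f([[140,478],[345,478]]),.066)*1000;print('leaf back',F.round(1))
E
python3 m3.py
```

```text
[[ 599.4 -455.    63. ]
 [ 608.8 -396.5   63. ]
 [ 537.  -444.5   63. ]
 [ 547.9 -386.5   63. ]]
59.34931935977801 80.83486871992228
58.99734447962229 79.423093660694
63.220963106307714 -9.590421046185122
61.76574670489631 -9.25732171362588
screws [[ 552.8 -432.6   66. ]
 [ 557.4 -402.9   66. ]
 [ 568.7 -419.9   66. ]
 [ 580.4 -437.    66. ]
 [ 585.  -407.3   66. ]]
leaf edge at gap ~ [[ 538.9 -427.4   66. ]
 [ 542.7 -403.2   66. ]]
green front corners [[ 494.6 -452.1   -5. ]
 [ 508.8 -365.8   -5. ]]
leaf back [[ 591.7 -449.6   66. ]
 [ 599.6 -399.3   66. ]]
```

```bash
python3 - <<'E'
from h import *
C={n:cal(n) for n in ['scene','side']}
im=cv2.imread('pics/side0.png');crop(im,200,100,300,200,6,'pics/decoy.png')
E
```

Emit:
play_rows(
  series="100 2.19 5.04 0 0 0 0;100 2.19 5.04 0 0 0 0;100 2.19 5.04 0 0 0 0;100 2.19 5.04 0 0 0 0;100 2.19 5.04 0 0 0 0;100 2.19 5.04 0 0 0 0;100 2.19 5.04 0 0 0 0;100 2.19 5.04 0 0 0 0;100 0 0 0 0 0 -7.2;100 0 0 0 0 0 -7.3;100 0 0 0 0 0 0;100 0 0 0 0 0 0",
)

```text
clock: 7.98
tcp_pos: [0.4627, 0.0049, 0.2124]
orientation: [-0.001, -0.047, 0.999, 0.0]
wrist_force: [-0.1, 0.2, -0.5]
finger_gap: 0.0851
```

```bash
python3 - <<'E'
from h import *
s=get_state();print(s['clock'],s['tcp_pos'],s['orientation'],s['wrist_force'])
C=cal('wrist');im=cams.read_camera('wrist');cv2.imwrite('pics/w4.png',im[:,:,::-1]);np.savez('c4.npz',K=C[0],D=C[1],R=C[2],t=C[3])
E
```

```text
7.975 [0.46267439 0.00494433 0.21239493] [-8.18001249e-04 -4.67855072e-02  9.98904610e-01  1.65521106e-04] [-0.12401362  0.18590871 -0.52100637]
```

View pics/w4.png

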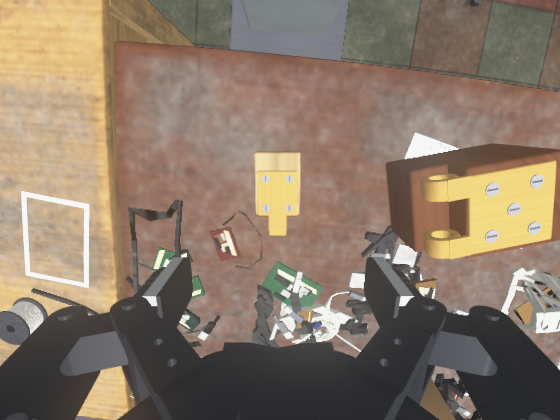

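```bash
python3 - <<'E'
from h import *
im=cv2.imread('pics/w4.png');crop(im,240,140,320,245,5.5,'pics/w4c.png')
c=np.load('c4.npz');C=(c['K'],c['D'],c['R'],c['t'])
print(onz(C,[[388,165],[395,240]],.0)*1000)
E
```

```text
[[423.13210847 128.04409361   0.        ]
 [513.55268544 154.88875522   0.        ]]
```

View pics/w4c.png

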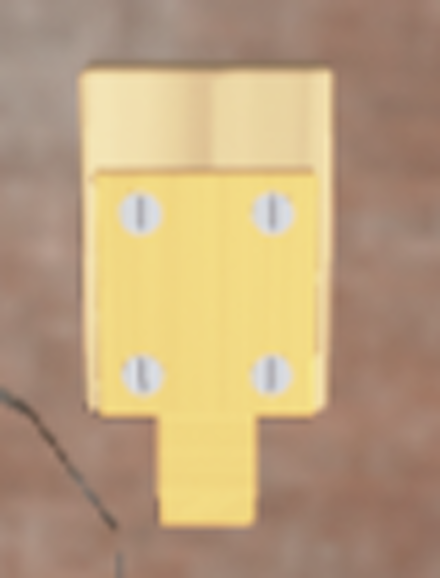

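```bash
python3 - <<'E'
from h import *
c=np.load('c4.npz');C=(c['K'],c['D'],c['R'],c['t'])
f=lambda p:np.array(p,float)/5.5+[240,140]
S=onz(C,f([[140,214],[273,213],[142,376],[271,375]]),.022)[:,:2]*1000;print(S.round(1),S.mean(0))
for a,b in((0,2),(1,3)):
    v=S[b]-S[a];print(np.linalg.norm(v),np.degrees(np.arctan2(v[1],v[0])))
for a,b in((0,1),(2,3)):
    v=S[b]-S[a];print(np.linalg.norm(v),np.degrees(np.arctan2(v[1],v[0]))-90)
W=onz(C,f([[83,72],[330,72],[93,412],[323,412]]),.019)[:,:2]*1000;print(W.round(1),W.mean(0))
K=onz(C,f([[160,524],[255,524]]),.011)[:,:2]*1000;print(K)
E
```

```text
[[448.8 -10.5]
 [446.2  15.5]
 [481.8  -7.4]
 [479.1  18.6]] [463.98266166   4.07085134]
33.068115244357465 5.4099863258864005
33.05818217500639 5.270105292623435
26.158926497148535 5.784691340683892
26.07828830884579 5.807890591938289
[[422.6 -23.9]
 [418.1  23.9]
 [491.2 -16.8]
 [486.8  30.2]] [454.68391944   3.35658652]
[[517.38039679  -0.97877048]
 [515.47881862  19.3489428 ]]
```

Emit:
play_rows(
  series="100 -0.22 -0.11 3.5 0 0 0;100 0 0 4 0 0 0;100 0 0 4 0 0 0;100 0 0 4 0 0 0;100 0 0 2.5 0 0 0;100 0 0 1 0 0 0;100 0 0 0.4 0 0 0;100 0 0 0 0 0 0",
  newtons=50,
)

```text
clock: 9.02
tcp_pos: [0.4662, 0.004, 0.0199]
orientation: [0.001, -0.048, 0.999, -0.0]
wrist_force: [-0.3, 0.4, 0.1]
finger_gap: 0.0853
```

Emit:
play_rows(
  series="68 0 0 0 0 0 0;62 0 0 0 0 0 0;50 0 0 0 0 0 0;50 0 0 0 0 0 0;50 0 0 0 0 0 0;50 0 0 0 0 0 0",
)

```text
clock: 9.78
tcp_pos: [0.4662, 0.0041, 0.0203]
orientation: [0.001, -0.048, 0.999, -0.0]
wrist_force: [-0.5, 1.2, 6.2]
finger_gap: 0.049
```

Emit:
play_rows(
  series="50 0 0 -0.5 0 0 0;50 0 0 -2 0 0 0;50 0 0 -4 0 0 0;50 0 0 -4 0 0 0;50 0 0 -4 0 0 0;50 0 0 0 0 0 0;50 0 0 0 0 0 0",
)

```text
clock: 10.65
tcp_pos: [0.465, 0.0042, 0.1637]
orientation: [-0.0, -0.048, 0.999, 0.0]
wrist_force: [0.0, 0.5, -1.1]
finger_gap: 0.049
```

```bash
python3 - <<'E'
from h import *
s=get_state();print(s['clock'],s['tcp_pos'],s['orientation'],s['wrist_force'],s['ft_torque'],s['finger_gap'])
C=cal('wrist');im=cams.read_camera('wrist')[:,:,::-1];cv2.imwrite('pics/w5.png',im);np.savez('c5.npz',K=C[0],D=C[1],R=C[2],t=C[3])
d=cams.read_camera('side')[:,:,::-1];cv2.imwrite('pics/d5.png',d)
a=cv2.resize(im[190:330,200:360],(520,455),interpolation=2);b=cv2.resize(d[60:195,220:300],(270,455),interpolation=2)
cv2.imwrite('pics/m5.png',np.hstack([a,b]))
E
```

```text
10.65 [0.46499966 0.0042243  0.16373704] [-3.19851462e-04 -4.79931410e-02  9.98847612e-01  6.72018207e-05] [ 0.01814022  0.51521674 -1.0986351 ] [-0.02319114  0.04576933  0.05405802] 0.048958441328972736
```

View pics/m5.png

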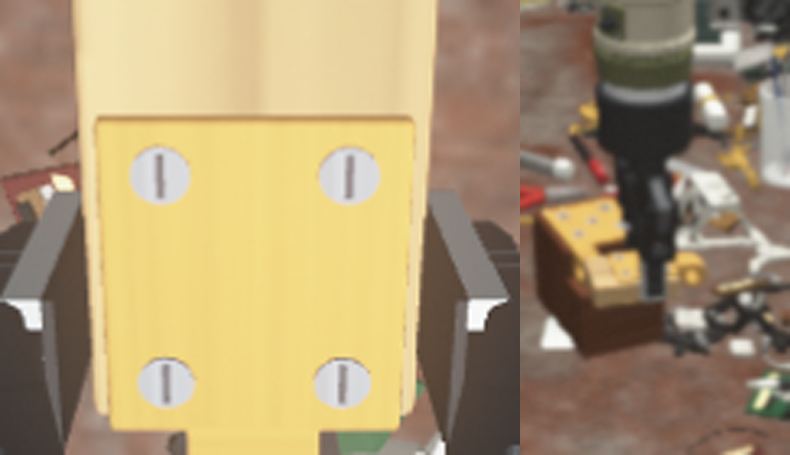

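View pics/w5.png

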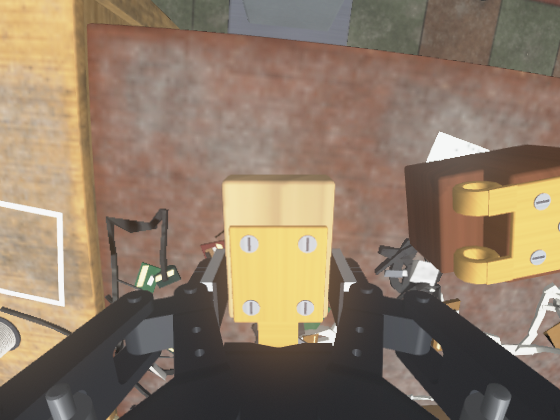

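```bash
cat > pnp.py <<'E'
from h import *
from scipy.spatial.transform import Rotation as Ro
def screws(im,box):
    x0,y0,x1,y1=box;s=im[y0:y1,x0:x1].astype(int)
    sat=s.max(2)-s.min(2);m=((sat<60)&(s.max(2)>110)).astype(np.uint8)
    n,l,st,c=cv2.connectedComponentsWithStats(m)
    return [(c[i]+[x0,y0],st[i,4],st[i,2:4]) for i in range(1,n) if st[i,4]>40]
def flap(C,px):
    # px order: (-x,-y),(-x,+y),(+x,-y),(+x,+y)
    O=np.array([[-7.5,-13.05,12.5],[-7.5,13.05,12.5],[25.5,-13.05,12.5],[25.5,13.05,12.5]])/1000
    ok,rv,tv=cv2.solvePnP(O,np.array(px,float),C[0],C[1],flags=cv2.SOLVEPNP_IPPE)
    R=C[2].T@cv2.Rodrigues(rv)[0];T=C[2].T@(tv[:,0]-C[3])
    return R,T
E
python3 - <<'E'
from pnp import *
c=np.load('c5.npz');C=(c['K'],c['D'],c['R'],c['t']);im=cv2.imread('pics/w5.png')
for r in screws(im,(232,228,326,320)): print(r)
f=lambda p:np.array(p,float)*[160/520,140/455]+[200,190]
px=f([[160,176],[349,176],[166,383],[342,383]]);print(px)
R,T=flap(C,px);print(R.round(3),T*1000);print('hole',(R@[.051,0,.0015]+T)*1000)
print(onz(C,px,.1637-.009+.0125).mean(0))
E
```

```text
(array([248.79104478, 243.60820896]), np.int32(268), array([19, 18], dtype=int32))
(array([307.04814815, 243.60740741]), np.int32(270), array([19, 18], dtype=int32))
(array([250.66210046, 307.45205479]), np.int32(219), array([18, 16], dtype=int32))
(array([304.85648148, 307.5       ]), np.int32(216), array([17, 16], dtype=int32))
[[249.23076923 244.15384615]
 [307.38461538 244.15384615]
 [251.07692308 307.84615385]
 [305.23076923 307.84615385]]
[[ 0.996 -0.094 -0.007]
 [ 0.094  0.996  0.002]
 [ 0.006 -0.003  1.   ]] [454.03506603   2.55718388 152.63247887]
hole [504.79827754   7.35286934 154.4621667 ]
[0.46182471 0.00331986 0.1672    ]
```

Emit:
play_rows(
  series="50 0.19 -5.14 0 0 0 0;50 0.19 -5.14 0 0 0 0;50 0.19 -5.14 0 0 0 0;50 0.19 -5.14 0 0 0 0;50 0.19 -5.14 0 0 0 0;50 0.19 -5.14 0 0 0 0;50 0.19 -5.14 0 0 0 0;50 0.19 -5.14 0 0 0 0;50 0 0 2 0 0 5;50 0 0 2 0 0 5;50 0 0 0 0 0 4.5;50 0 0 0 0 0 0",
)

```text
clock: 12.25
tcp_pos: [0.489, -0.4059, 0.1221]
orientation: [-0.001, 0.078, 0.997, 0.001]
wrist_force: [1.2, 0.1, -1.0]
finger_gap: 0.0485
```

```bash
cat > look.py <<'E'
import sys
from pnp import *
t=sys.argv[1]
s=get_state();print(s['clock'],s['tcp_pos'].round(4),s['orientation'].round(4),s['wrist_force'].round(2),s['ft_torque'].round(3),s['finger_gap'])
q=s['orientation'];print('tool x yaw',np.degrees(Ro.from_quat([*q[1:],q[0]]).as_euler('zyx')))
C=cal('wrist');im=cams.read_camera('wrist')[:,:,::-1].copy();cv2.imwrite(f'pics/w{t}.png',im);np.savez(f'c{t}.npz',K=C[0],D=C[1],R=C[2],t=C[3])
r=[p[0] for p in screws(im,(232,228,326,320)) if p[1]>150]
if len(r)==4:
    r=sorted(r,key=lambda p:p[1]);px=sorted(r[:2],key=lambda p:p[0])+sorted(r[2:],key=lambda p:p[0])
    R,T=flap(C,px);print('flap c',T*1000,'hole',(R@[.051,0,.0015]+T)*1000,'xaxis',R[:,0].round(4),'z',R[:,2].round(3))
d=cams.read_camera('side')[:,:,::-1];cv2.imwrite(f'pics/d{t}.png',d)
e=cams.read_camera('scene')[:,:,::-1];cv2.imwrite(f'pics/s{t}.png',e)
a=cv2.resize(d[215:315,260:360],(400,400),interpolation=2);b=cv2.resize(e[175:265,315:405],(400,400),interpolation=2)
cv2.imwrite(f'pics/m{t}.png',np.hstack([a,b]))
E
python3 look.py 6
```

```text
12.25 [ 0.489  -0.4059  0.1221] [-0.0013  0.0781  0.9969  0.0013] [ 1.2   0.12 -0.98] [ 0.04  -0.016 -0.001] 0.04847655501259457
tool x yaw [-1.71038986e+02 -1.41397531e-01 -1.79842900e+02]
flap c [ 477.79408972 -404.81683301  111.00153852] hole [ 528.14650866 -412.87746418  112.70744923] xaxis [ 0.9874 -0.1581  0.004 ] z [-0.004  0.001  1.   ]
```

View pics/m6.png

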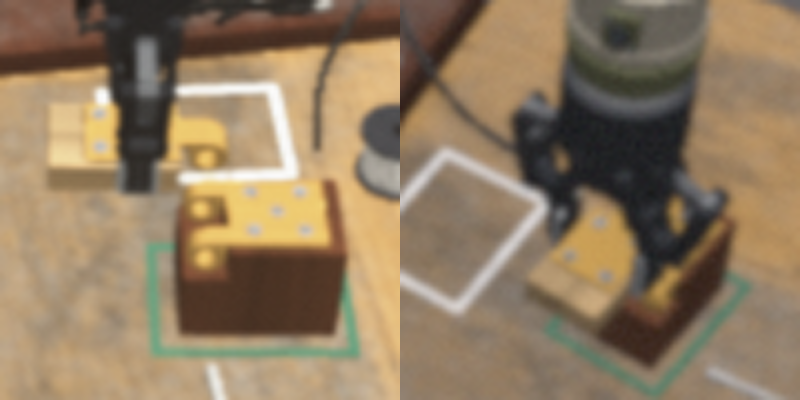

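View pics/w6.png

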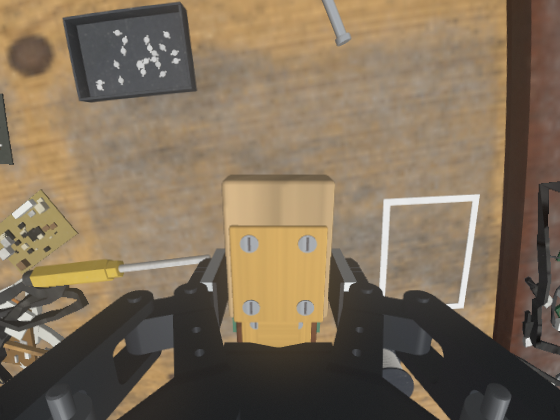

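```bash
python3 - <<'E'
from h import *
im=cv2.imread('pics/d6.png');crop(im,300,240,340,285,14,'pics/d6z.png')
E
```

```text
(no output)
```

View pics/d6z.png

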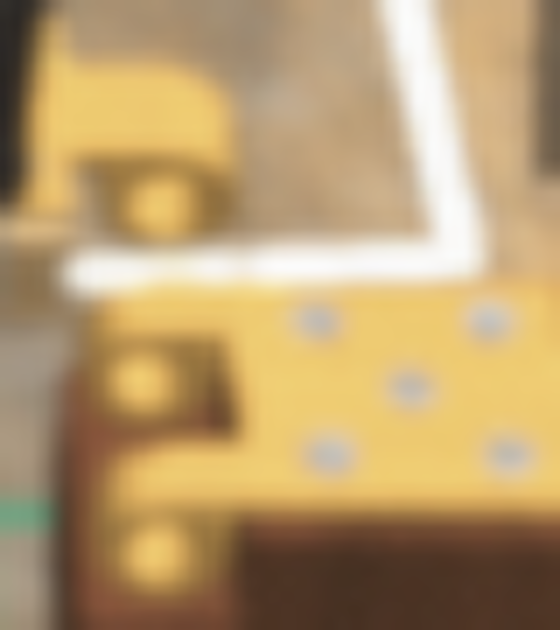

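```bash
python3 - <<'E'
from h import *
C=cal('side');f=lambda p:np.array(p,float)/14+[300,240]
a=np.radians(-9);ex=np.array([np.cos(a),np.sin(a)]);ey=np.array([-ex[1],ex[0]])
for nm,p,z,o in (('flap',[160,203],.1127,-10),('far',[140,381],.055,12.5),('near',[155,556],.055,-25.5)):
    P=onz(C,[f(p)],z)[0,:2]*1000; print(nm,P,'axis mid',P-o*ey)
E
```

```text
flap [ 527.04701746 -420.28751172] axis mid [ 528.61136211 -410.41062832]
far [ 531.94007481 -400.61607411] axis mid [ 529.984644   -412.96217837]
near [ 525.83466094 -438.88564641] axis mid [ 529.8237398  -413.69959373]
```

```bash
python3 - <<'E'
from h import *
im=cv2.imread('pics/w6.png');crop(im,220,300,335,350,6.5,'pics/w6z.png')
E
```

```text
(no output)
```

View pics/w6z.png

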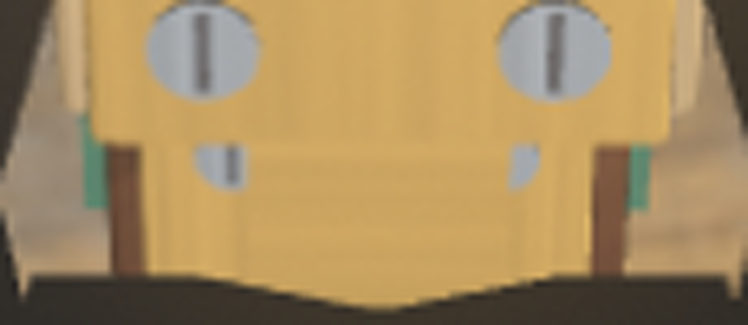

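```bash
python3 - <<'E'
from h import *
c=np.load('c6.npz');C=(c['K'],c['D'],c['R'],c['t'])
f=lambda p:np.array(p,float)/6.5+[220,300]
a=np.radians(-9);ex=np.array([np.cos(a),np.sin(a)]);ey=np.array([-ex[1],ex[0]]);h=np.array([528.9,-413.6])
for nm,p,z in (('wood',[[111,230],[624,230]],.063),('leaf',[[144,230],[592,230]],.066),('neck',[[244,185],[513,185]],.1237),('flap leaf',[[92,130],[668,130]],.1235)):
    P=onz(C,f(p),z)[:,:2]*1000;L=(P-h)@ey;print(nm,L,L.mean())
E
```

```text
wood [-29.56664348  29.34812873] -0.1092573748788368
leaf [-25.34309838  25.24875304] -0.04717267136284953
neck [-9.34415745 11.09406819] 0.8749553735612086
flap leaf [-20.71776373  22.70176488] 0.9920005763221873
```

Emit:
play_rows(
  series="50 0.1 -0.11 0 0 0 0;50 0 0 2 0 0 0;50 0 0 1.5 0 0 0;50 0 0 0.6 0 0 0;50 0 0 0.6 0 0 0;50 0 0 0.4 0 0 0;50 0 0 0.2 0 0 0;50 0 0 0 0 0 0;50 0 0 0 0 0 0",
)

```text
clock: 13.52
tcp_pos: [0.4888, -0.4077, 0.0716]
orientation: [0.0, 0.078, 0.997, -0.0]
wrist_force: [0.5, 0.1, -0.6]
finger_gap: 0.0491
```

```bash
python3 look.py 7; python3 - <<'E'
from h import *
im=cv2.imread('pics/d7.png');A=cv2.resize(im[250:290,295:335],(440,440),interpolation=2)
im=cv2.imread('pics/w7.png');B=cv2.resize(im[300:350,235:320],(350,206),interpolation=2)
B=cv2.copyMakeBorder(B,0,234,0,0,0);cv2.imwrite('pics/m7z.png',np.hstack([A,B]))
E
```

```text
13.525 [ 0.4888 -0.4077  0.0716] [ 2.000e-04  7.850e-02  9.969e-01 -2.000e-04] [ 0.53  0.1  -0.56] [ 0.012 -0.04   0.02 ] 0.0491462234783485
tool x yaw [-1.70998820e+02  2.61430996e-02  1.79976016e+02]
flap c [ 477.62906512 -406.66985856   60.51782555] hole [ 527.97457349 -414.74672901   62.34647278] xaxis [ 0.9873 -0.1585  0.0064] z [-0.006  0.004  1.   ]
```

View pics/m7z.png

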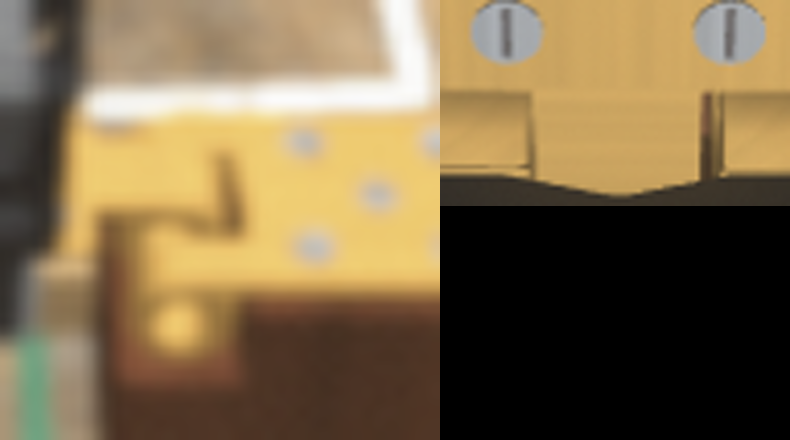

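View pics/m7.png

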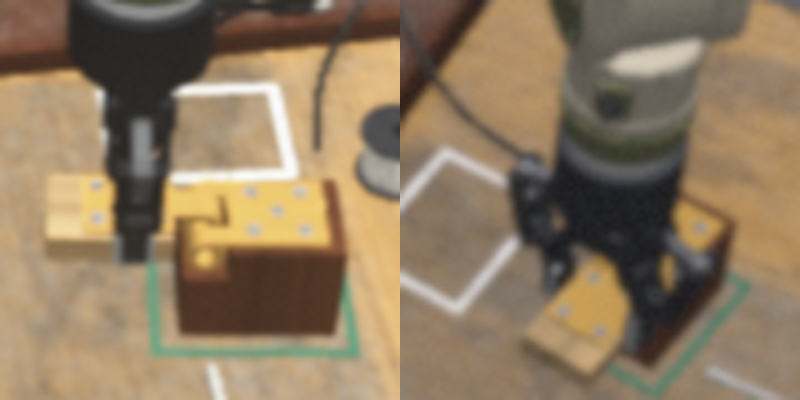

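Emit:
play_rows(
  series="50 0 0.15 0 0 0 0;50 0 0 0 0 0 0;50 0 0 0.25 0 0 0;50 0 0 0.25 0 0 0;50 0 0 0.12 0 0 0;50 0 0 0 0 0 0;50 0 0 0 0 0 0",
)

```text
clock: 14.55
tcp_pos: [0.4889, -0.4061, 0.0652]
orientation: [0.0, 0.078, 0.997, -0.0]
wrist_force: [-0.3, -0.3, -1.0]
finger_gap: 0.0487
```

```bash
python3 look.py 8; python3 - <<'E'
from h import *
im=cv2.imread('pics/d8.png');A=cv2.resize(im[250:290,295:335],(440,440),interpolation=2)
im=cv2.imread('pics/w8.png');B=cv2.resize(im[300:350,235:320],(350,206),interpolation=2)
B=cv2.copyMakeBorder(B,0,234,0,0,0);cv2.imwrite('pics/m8z.png',np.hstack([A,B]))
E
```

```text
14.55 [ 0.4889 -0.4061  0.0652] [ 1.000e-04  7.850e-02  9.969e-01 -0.000e+00] [-0.34 -0.31 -1.01] [-0.04  -0.039  0.001] 0.04867499732523898
tool x yaw [-1.70998463e+02  7.93816237e-03  1.79996352e+02]
flap c [ 477.73419017 -405.07533453   54.03399735] hole [ 528.08021873 -413.15453191   55.83787609] xaxis [ 0.9873 -0.1585  0.006 ] z [-0.005  0.004  1.   ]
```

View pics/m8z.png

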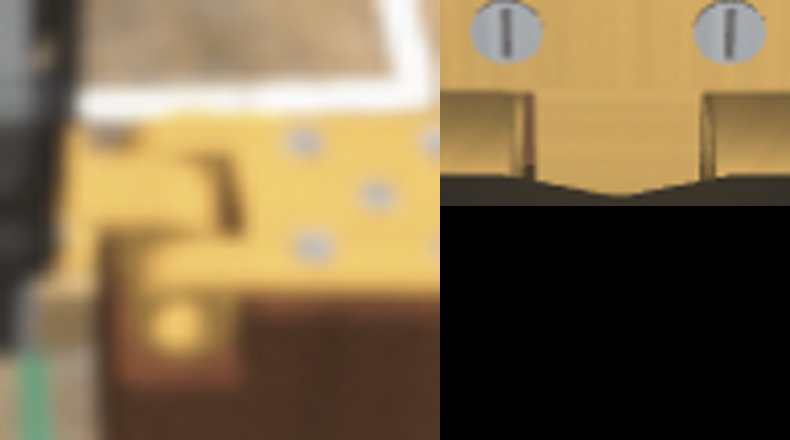

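The knuckle is in the gap and roughly centred, with gaps on both sides. Next I'll find the floor by gentle contact.

Emit:
play_rows(
  series="50 0 -0.04 0.05 0 0 0;50 0 0 0 0 0 0;50 0 0 0.05 0 0 0;50 0 0 0 0 0 0;50 0 0 0 0 0 0",
)

```text
clock: 15.32
tcp_pos: [0.4888, -0.4065, 0.0641]
orientation: [0.0, 0.078, 0.997, 0.0]
wrist_force: [0.1, -0.5, -1.7]
finger_gap: 0.0483
```

Emit:
play_rows(
  series="50 0 0 0.05 0 0 0;50 0 0 0 0 0 0;50 0 0 0 0 0 0",
)

```text
clock: 15.7
tcp_pos: [0.4888, -0.4065, 0.0636]
orientation: [0.0, 0.078, 0.997, 0.0]
wrist_force: [-0.6, -0.3, -1.7]
finger_gap: 0.0489
```

Emit:
play_rows(
  series="50 0 0 0.05 0 0 0;50 0 0 0 0 0 0;50 0 0 0 0 0 0",
)

```text
clock: 16.08
tcp_pos: [0.4888, -0.4065, 0.0631]
orientation: [0.0, 0.078, 0.997, 0.0]
wrist_force: [-0.3, 0.8, -0.7]
finger_gap: 0.0488
```

Emit:
play_rows(
  series="50 0 0 0.05 0 0 0;50 0 0 0 0 0 0;50 0 0 0 0 0 0",
)

```text
clock: 16.45
tcp_pos: [0.4888, -0.4065, 0.0628]
orientation: [0.0, 0.078, 0.997, -0.0]
wrist_force: [-0.7, 0.8, -0.1]
finger_gap: 0.0491
```

Emit:
play_rows(
  series="50 0 0 0.05 0 0 0;50 0 0 0 0 0 0;50 0 0 0 0 0 0",
)

```text
clock: 16.82
tcp_pos: [0.4888, -0.4065, 0.0626]
orientation: [0.0, 0.078, 0.997, -0.0]
wrist_force: [-2.3, 1.9, 5.3]
finger_gap: 0.0485
```

Floor contact came at TCP z ≈ 62.8 mm. I'll rise about 1 mm above it, then find the back wall.

Emit:
play_rows(
  series="50 0 0 -0.16 0 0 0;50 0 0 0 0 0 0;50 -0.05 0 0 0 0 0;50 0 0 0 0 0 0;50 -0.05 0 0 0 0 0;50 0 0 0 0 0 0;50 -0.05 0 0 0 0 0;50 0 0 0 0 0 0;50 0 0 0 0 0 0",
)

```text
clock: 17.95
tcp_pos: [0.4903, -0.4067, 0.0637]
orientation: [0.0, 0.078, 0.997, -0.0]
wrist_force: [-0.2, 0.3, -0.7]
finger_gap: 0.0487
```

Emit:
play_rows(
  series="50 -0.05 0 0 0 0 0;50 0 0 0 0 0 0;50 0 0 0 0 0 0",
)

```text
clock: 18.32
tcp_pos: [0.4908, -0.4068, 0.0637]
orientation: [0.0, 0.078, 0.997, 0.0]
wrist_force: [-0.3, -0.4, -1.6]
finger_gap: 0.0488
```

Emit:
play_rows(
  series="50 -0.05 0 0 0 0 0;50 0 0 0 0 0 0;50 0 0 0 0 0 0",
)

```text
clock: 18.7
tcp_pos: [0.4913, -0.4069, 0.0637]
orientation: [0.0, 0.078, 0.997, 0.0]
wrist_force: [-0.0, -0.6, -1.2]
finger_gap: 0.0486
```

```bash
python3 look.py 9; python3 - <<'E'
from h import *
im=cv2.imread('pics/d9.png');A=cv2.resize(im[250:290,295:335],(440,440),interpolation=2)
im=cv2.imread('pics/w9.png');B=cv2.resize(im[300:350,235:320],(350,206),interpolation=2)
B=cv2.copyMakeBorder(B,0,234,0,0,0);cv2.imwrite('pics/m9z.png',np.hstack([A,B]))
E
```

```text
18.7 [ 0.4913 -0.4069  0.0637] [0.     0.0785 0.9969 0.    ] [-0.03 -0.62 -1.18] [0.003 0.004 0.006] 0.0485883536407193
tool x yaw [-1.71000933e+02  4.50341785e-03 -1.79999009e+02]
flap c [ 480.12103376 -405.81767306   52.6059385 ] hole [ 530.46736216 -413.8956157    54.40706558] xaxis [ 0.9873 -0.1585  0.0059] z [-0.005  0.004  1.   ]
```

View pics/m9z.png

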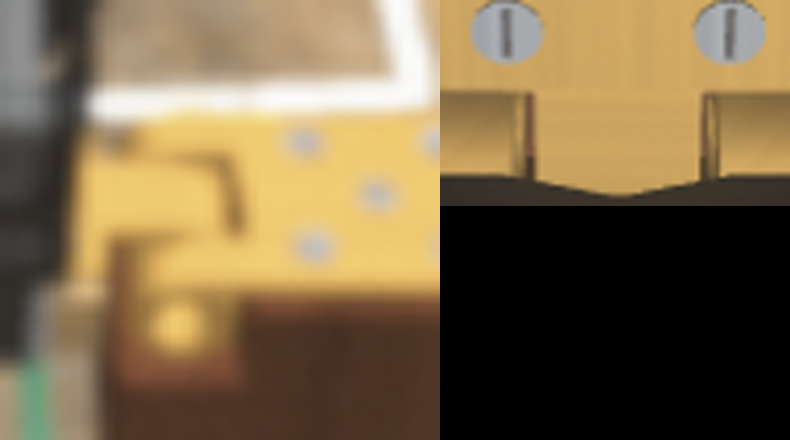

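Laterally it is centred and the back gap is closing, so I'll keep probing.

Emit:
play_rows(
  series="50 -0.05 0 0 0 0 0;50 0 0 0 0 0 0;50 0 0 0 0 0 0",
)

```text
clock: 19.23
tcp_pos: [0.4918, -0.407, 0.0637]
orientation: [0.0, 0.078, 0.997, -0.0]
wrist_force: [-0.1, -0.4, -0.9]
finger_gap: 0.0489
```

Emit:
play_rows(
  series="50 -0.05 0 0 0 0 0;50 0 0 0 0 0 0;50 0 0 0 0 0 0",
)

```text
clock: 19.6
tcp_pos: [0.4923, -0.407, 0.0637]
orientation: [0.0, 0.078, 0.997, 0.0]
wrist_force: [-0.8, 0.4, -1.7]
finger_gap: 0.0489
```

Emit:
play_rows(
  series="50 -0.05 0 0 0 0 0;50 0 0 0 0 0 0;50 0 0 0 0 0 0",
)

```text
clock: 19.98
tcp_pos: [0.4924, -0.407, 0.0636]
orientation: [-0.0, 0.079, 0.997, 0.0]
wrist_force: [-3.5, -0.5, -0.4]
finger_gap: 0.0491
```

Emit:
play_rows(
  series="50 0.14 0 0 0 0 0;50 0 0 0 0 0 0;50 0 0 0 0 0 0;50 0 0 0 0 0 0",
)

```text
clock: 20.48
tcp_pos: [0.4916, -0.4069, 0.0638]
orientation: [0.0, 0.078, 0.997, -0.0]
wrist_force: [0.6, -0.7, -1.3]
finger_gap: 0.049
```

```bash
python3 look.py 10; python3 - <<'E'
from h import *
im=cv2.imread('pics/d10.png');A=cv2.resize(im[225:310,290:360],(460,560),interpolation=2)
im=cv2.imread('pics/w10.png');B=cv2.resize(im[300:350,235:320],(330,200),interpolation=2)
s=cv2.imread('pics/s10.png');D=cv2.resize(s[205:275,335:405],(330,360),interpolation=2)
cv2.imwrite('pics/m10z.png',np.hstack([A,np.vstack([B,D])]))
E
```

```text
20.475 [ 0.4916 -0.4069  0.0638] [ 2.000e-04  7.840e-02  9.969e-01 -0.000e+00] [ 0.64 -0.66 -1.28] [ 0.033 -0.016 -0.009] 0.04898614636807479
tool x yaw [-1.71004411e+02  2.22627808e-02  1.79992580e+02]
flap c [ 480.4119366  -405.8655586    52.60189386] hole [ 530.75495267 -413.94989331   54.46583208] xaxis [ 0.9873 -0.1586  0.0071] z [-0.007  0.004  1.   ]
```

View pics/m10z.png

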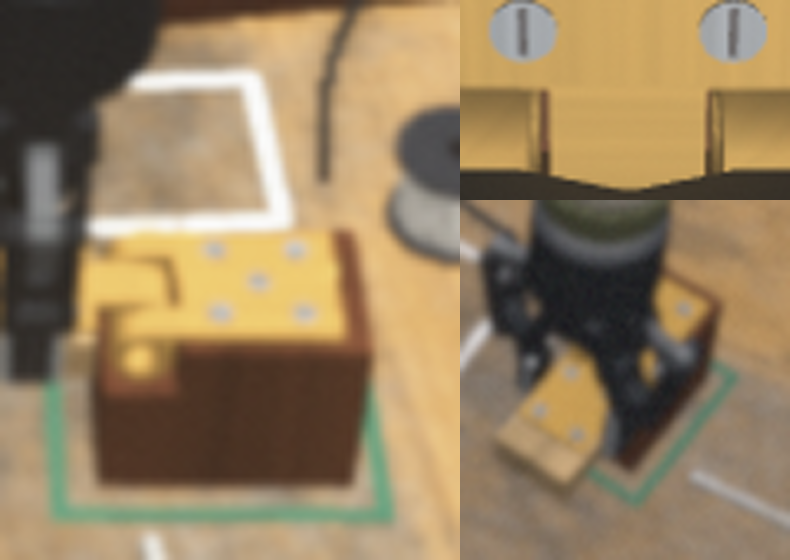

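Emit:
play_rows(
  series="50 0.02 0 0 0 0 0;50 0 0 0 0 0 0;50 0 0 0 0 0 0;50 0 0 0 0 0 0",
)

```text
clock: 21.12
tcp_pos: [0.4912, -0.4069, 0.0637]
orientation: [0.0, 0.078, 0.997, -0.0]
wrist_force: [-0.7, 0.3, -0.7]
finger_gap: 0.0486
```

```bash
python3 - <<'E'
from h import *
s=get_state();print(s['clock'],s['tcp_pos'],s['wrist_force'],s['finger_gap'],np.abs(s['qvel']).max())
print(workorder.hand_in())
E
```

```text
21.125 [ 0.49121676 -0.40688755  0.06374494] [-0.65578409  0.28579769 -0.723619  ] 0.04861417186219475 0.002393678941598506
the job is handed in; nothing more can be done
None
```

I slid the small jamb block from the white outline into the green one and let go of it. Then I lowered the flap's knuckle between its two knuckles. I handed the job in at 21 s of the 64 s allowed, with the flap still held at about 50 N grip and about 1 N on the wrist.

- **Block:** its foot is inside the green outline on every side I could see, with margins of about 6 to 9 mm. I never commanded any lift while it was gripped. It still looked in place in the last pictures.
- **Height and depth:** I touched the rebate floor (about 6 N) and the back wall (about 3.5 N) lightly, then backed off about 1 mm from each. That should put the hole on the hinge axis.
- **Sideways:** the last wrist picture shows a gap at both ends of the knuckle, roughly equal.
- **Level:** the flap measured about 0.4° from level.
- **Disagreements:** the camera put the flap hole at x 530.8 mm before a final 0.3 mm pull-back, against 528.9 to 530 mm for the block's hole. It also read about 0.5 mm low in height. For both I went by the contact readings.
- **Not checked:** I never got a view straight through all the holes in the final position.

The pin, tray, screwdriver and reel were not touched.

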